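# Return a check weight to its nest and hold the loupe in focus over it

### The arm

A 6-joint arm with a two-finger parallel gripper is mounted at the origin on a cart in front of the work surface, level with it; the furniture and walls round the work are solid. World frame = base frame: x ahead of the robot, y to its left, z up, the work surface at z = 0. Lengths are in m, angles in rad, forces in N, time in s.
With the tool pointing down it reaches from about 0.3 to 0.95 m from the base axis. Payload 3.1 kg.
Tool frame: the origin (TCP) lies at the very end of the fingers, on their centre line; the grasp point (between the pads) lies 19 mm behind it (arm.pinch_z is the distance from the TCP to the grasp point, in m); z points along the fingers, y is the direction in which the jaws open and shut (so a half turn about z gives the same grasp; the last joint's range is limited). The gripper opens to 85 mm and grips with 20 to 120 N. Pads are 22 mm wide; open, the fingers measure 114 mm over their backs; the gripper's body (76 mm by 85 mm) begins 54 mm behind the grasp point. The pads swing forward as they close: fully open they stand 13 mm farther back than shut.
Start: joints at [1.277, 0.308, 1.634, -0, 1.2, -0.07], TCP at [0.139, 0.609, 0.231] pointing down, gripper open.
Joint ranges: [-3.06, 3.06], [-0.79, 1.96], [0.05, 2.63], [-1.19, 4.34], [0.05, 2.64], [-2.94, 2.94]. Speed limits (rad/s): [2.79, 2.79, 3.14, 3.14, 3.14, 3.14].

### API

Orientations are given as a unit quaternion [w, x, y, z].
In Python, from bench import arm gives the robot as it stands. The module is installed in compiled form; this text tells all that it offers.
- The arm moves only by the shell command python3 -m pendant 'ROWS'. ROWS is text: rows parted by semicolons, each of 7 numbers parted by spaces: the shift along the tool's x, y, z in cm, then the turn, a rotation vector about the tool's x, y, z in degrees, then the opening, from 0 (shut) to 1 (fully open). A call has 1 to 20 rows; each row shifts and turns the commanded pose from where the row before left it, along the tool's axes as they then stand; what a row does not reach is not made up. A row lasts 1/10 s, in which the tool goes at most 50 mm and 8.59 degrees, less where a joint would pass 70% of its speed; a pose out of reach is approached as far as the arm can. A call is refused whole if a number of a shift passes 5 or a number of a turn 8.59, either way. A call with a gripper value outside its range is refused whole. The fingers move at their own pace and stop on an object; the grip force is fixed at half the most. Time passes only in rows, so rows that do not move let the fingers close. It gives the time, the measured TCP pose, the force and the opening at its end, in the units of the state.
- arm.read_state(): the state, without advancing time (a new reading comes with each control period).
- arm.grab_frame(name): name is "side" or "top"; returns the picture (400x640x3 uint8, blue, green, red); there is no depth.
- arm.calibration(name): a dict with "fovy" (degrees; the focal length in pixels is half the picture's height over the tangent of half this angle, whatever the lens; pixels are square), "cx", "cy" (the principal point, pixels), "position" and "orientation" of the camera in the world. Camera axes: x right, y down, z forward; pixel columns grow to the right and rows downward; lengths in m; the calibration is good to about 2 mm. A picture is of the moment at which its call begins. calibration takes no time and is no camera call.
- arm.finish_job(): hands the job in, once; it reports no verdict.
Trained networks look in the newest picture that a camera, given by its name, has taken for a name from the list of things; names that differ only in an ending like _2 or _b are one class to them, and where a whole thing is asked for, a point or a joint stands for the part that bears it (a point fixed in the world has none). Each returns a list of dicts, best first, with "score" (0 to 1); they miss things now and then, are a little off and sometimes report something else, mostly with a low value. They report only what shows in the picture. A call takes as long as a camera call. They do not tell look-alikes from the thing itself.
- arm.spot_in(camera, name): "xy" ([column, row] as shares, 0 to 1, of the picture: columns of its width, rows of its height, amid what is visible of it).
- arm.mark_of(camera, name): "xy" ([column, row] as shares, 0 to 1, of the picture: columns of its width, rows of its height: a listed point, or the origin of a listed thing).
The state is a dict: "time_s": time; "joint_pos": joint angles; "dq": joint speeds; "joint_torque": joint torques, N m; "ee_pos": TCP position; "tool_rot": TCP orientation; "force": force on the tool from outside, world axes, zero at the start; "moment": the same for the moment, N m; "grip_width": opening from 0.0 (shut) to 1.0 (fully open).
Only numpy, scipy, OpenCV 4.12 (cv2) and the standard library are available. Lean on these libraries where they do the work, as an engineer would, in place of code of your own. Each camera call takes 0.05 s, during which the arm holds its last target.

### The job

Put the brass check weight with the blue band back, upright and fully down, in its own storage nest (the one with the blue label) and let go of it. Then take the loupe from its rest by the handle and hold it still and level over that weight, lens centred on it and at the height marked by the pointer on the blue nest's post; finish while still holding it there. Do not touch the weight with the loupe, shift the focus pointer or disturb the other things.

Things in the scene. Friction and masses are not known exactly. Their poses are not given: they have to be found in the camera images.
- blue_weight_center (a point): Centre of the brass check weight with a blue band and a blue dot on top: 28 mm diameter body 32 mm high, above it a 13 mm neck and a 20 mm knob, 50 mm high in all, about 200 g. This point is on its axis, 25 mm above its foot; z is its axis. It starts upright on the worktop, loose.
- weight_blue: The same blue-banded weight; origin on its axis at its foot, z up.
- nest_blue: Grey storage nest, blue label on its front, blue strips on top; fixed. Origin: underside, on the well's axis; x points from label to steel post, z up. Block 68 x 68 mm, 22 mm high, with a round well 32 mm across and 10 mm deep (floor 12 mm above the worktop). Behind it a 12 mm high tail carries an 8 mm post, 82 mm from the well's axis and 144 mm tall, on which the blue focus collar sits.
- nest_red: The nest with red label and red collar, holding the red-banded weight; otherwise equal to the blue one, same origin and axes; fixed.
- nest_yellow: The nest with yellow label and yellow collar, empty; otherwise equal to the blue one, same origin and axes; fixed. The three nests change places from start to start.
- blue_well (a point): Centre of the floor of the blue nest's well, 12 mm above the worktop; x, y, z axes as those of the blue nest. The seated weight's foot is here.
- blue_mark (a point): Tip of the flat pointer of the blue focus collar on the post of the blue nest: its middle height is the focal height marked for that nest. It is 63 mm from the well's axis (towards the post), 90 to 130 mm above the worktop, varying. Collar 18 mm across, 10 mm high, held by friction only: knocks would shift it.
- lens_center (a point): Centre of the loupe's lens, half-way up its rim (5 mm above the rim's underside): steel ring 60 mm across, 10 mm high, glass inside. z is the lens axis, x points away from the handle. Its height is what must match the focus pointer.
- loupe_handle (a point): Middle of the loupe's straight black handle, 85 mm behind the lens centre along the loupe's -x and 2 mm higher than the lens centre: a bar 92 mm long (38 to 130 mm behind the lens centre), 14 mm wide, 14 mm high. Same axes as the lens. It lies near the loupe's centre of mass. Starts level on the rest, 37 mm above the worktop.
- loupe: The loupe, about 60 g, loose; origin under the lens centre at the rim's underside, axes as the lens.
- loupe_rest: White rest for the loupe, fixed. Origin on the worktop under the handle's middle, x towards the lens. A 6 mm high, 20 mm wide spine joins a 30 mm high cross-shaped pedestal under the lens (four pins beside the ring) and a fork round the handle's end (32 to 42 mm behind its middle); pins and fork reach 38 mm. The handle is free between them. Lift the loupe straight up.
- red_weight_center (a point): Centre of an equal weight with a red band, standing in the red nest: leave it. 25 mm above its foot.
- weight_red: The red-banded weight; origin on its axis at its foot.
- cup_center (a point): Centre of the specimen cup with an orange lid, 63 mm across, 65 mm high, a bystander to leave alone.
- tape_center (a point): Centre of the lying roll of buff adhesive tape, 96 mm across, 25 mm high, a bystander to leave alone.
- pen_center (a point): Middle of the black and white marker pen, 17 x 135 x 16 mm, lying on the worktop near the robot, a bystander to leave alone.
There are look-alikes about, which are no part of the job. What is shaped like the weight_blue but pink or purple is not meant. Leave any green or purple look-alike of the weight_red alone.

How it is judged:
On the way, in this order (a step that is already met when the one before it is completed fails the run):
1. the blue-banded weight stands fully down in the blue nest's well and is let go (horizontal distance between blue_weight_center and blue_well below 0.004 m and z of blue_weight_center in the frame of blue_well between 0.021 and 0.029 m and angle between blue_weight_center's own z axis and vertical below 0.1 rad and linear speed of weight_blue below 0.02 m/s and contact force between the fingers and weight_blue below 0.1 N), for 0.3 s.
2. the loupe is held still and level over it at the marked height (horizontal distance between lens_center and blue_well below 0.01 m and z of lens_center in the frame of blue_mark between -0.006 and 0.006 m and angle between lens_center's own z axis and vertical below 0.1 rad and linear speed of loupe below 0.02 m/s and contact force between the fingers and loupe above 0.5 N and contact force between loupe and nest_blue below 0.1 N and contact force between loupe and nest_red below 0.1 N and contact force between loupe and nest_yellow below 0.1 N and contact force between loupe and loupe_rest below 0.1 N and contact force between loupe and weight_blue below 0.1 N and contact force between loupe and weight_red below 0.1 N), for 0.8 s.
At the end, for the whole second after the job is handed in: Blue-banded weight upright in the blue well (axis and foot within 4 mm, tilt < 0.1 rad), not held; fingers hold the loupe still, lens centre within 10 mm of the well's axis, within 6 mm of the blue pointer's height, tilt < 0.1 rad, touching no weight, nest or rest (all of step 1 and all of step 2); the arm keeps its last pose, push and grip.
It fails at once if the loupe strikes the blue-banded weight (contact force between loupe and weight_blue above 1 N).
It fails at once if the blue focus pointer is shifted by more than 3 mm (distance of blue_mark from where it was at the start of the episode above 0.003 m).
It fails at once if the red-banded weight, the cup, the tape roll or the pen is disturbed (moved more than 15 mm) (distance of any of red_weight_center, cup_center, tape_center, pen_center from where it was at the start of the episode above 0.015 m).
It also fails if it takes over 54 s, if anything falls off the work surface, if the arm or the gripper's body presses on something with over 40 N, if the wrist force passes 120 N, or if a joint passes its speed limit or range.

## Working session

There is one attempt and no reset: what is moved stays moved. The work goes in short steps, Python scripts to look and compute and a shell command to move; the robot and the scene stay as the last step left them, time stands still between calls to the robot, and variables do not carry over. Pictures are saved under pics/ and viewed, and the job is handed in when it is done.

```bash
mkdir -p pics
python3 - <<'E'
from bench import arm
import cv2
for c in ("side","top"):
    f=arm.grab_frame(c); cv2.imwrite(f"pics/{c}0.png",f); print(c,arm.calibration(c))
print(arm.read_state())
for c in ("side","top"):
    for n in ["blue_weight_center","weight_blue","nest_blue","nest_red","nest_yellow","blue_mark","lens_center","loupe_handle","cup_center","tape_center","pen_center"]:
        r=arm.mark_of(c,n); print(c,n,[(round(d['score'],2),round(d['xy'][0]*640,1),round(d['xy'][1]*400,1)) for d in r[:4]])
E
```

```text
side {'fovy': 47.48228697015544, 'cx': 316.032913638573, 'cy': 201.45776940451464, 'position': array([ 0.22661129, -0.97231687,  0.51123116]), 'orientation': array([-0.5406749 ,  0.82716192, -0.12172852,  0.09303756])}
top {'fovy': 46.32902918945484, 'cx': 323.02966753635275, 'cy': 201.4893102808618, 'position': array([ 0.43229928, -0.01907463,  1.62113289]), 'orientation': array([-0.03763329,  0.71264746, -0.70015418,  0.02239326])}
{'time_s': 0.1, 'joint_pos': array([ 1.27733945e+00,  3.08925374e-01,  1.63507115e+00,  3.59230814e-05,
        1.19974381e+00, -6.96997135e-02]), 'dq': array([-1.42129265e-03, -2.17819849e-03, -3.66789264e-03,  7.58330019e-04,
       -2.61515809e-03,  2.01722627e-05]), 'joint_torque': array([-2.16588664e-04, -4.16408157e+01, -2.77645665e+01, -6.17024307e-05,
        3.98557400e-03,  1.77486911e-06]), 'ee_pos': array([0.13847846, 0.60868157, 0.23015165]), 'tool_rot': array([-2.10373665e-04,  1.11651760e-01,  9.93746814e-01, -1.05316566e-03]), 'force': array([0.25911562, 0.24302728, 0.14091688]), 'moment': array([-0.05633526, -0.02824408, -0.03447995]), '
[... 546 characters left out ...]
]
side cup_center [(0.84, 306.9, 170.7)]
side tape_center [(0.66, 392.9, 301.7)]
side pen_center [(0.7, 282.6, 183.1), (0.69, 254.3, 229.0)]
top blue_weight_center [(0.63, 387.8, 213.8), (0.52, 387.7, 256.5), (0.43, 400.6, 241.5)]
top weight_blue [(0.52, 387.2, 257.6), (0.49, 384.5, 213.7), (0.47, 400.2, 235.6)]
top nest_blue [(0.69, 382.9, 176.4)]
top nest_red [(0.63, 325.9, 255.0), (0.57, 275.3, 177.3)]
top nest_yellow [(0.74, 333.1, 175.3), (0.41, 431.0, 195.5)]
top blue_mark [(0.45, 388.1, 158.0)]
top lens_center [(0.75, 261.5, 213.8)]
top loupe_handle [(0.89, 263.9, 240.2)]
top cup_center [(0.83, 222.3, 182.3)]
top tape_center [(0.82, 431.3, 198.8)]
top pen_center [(0.63, 326.8, 252.0)]
```

Run:
```python
import cv2
f=cv2.imread("pics/side0.png"); cv2.imwrite("pics/side0z.png",cv2.resize(f[130:330,210:470],None,fx=3,fy=3,interpolation=cv2.INTER_CUBIC))
f=cv2.imread("pics/top0.png"); cv2.imwrite("pics/top0z.png",cv2.resize(f[120:320,200:460],None,fx=3,fy=3,interpolation=cv2.INTER_CUBIC))
```

```text
(no output)
```

View pics/side0z.png

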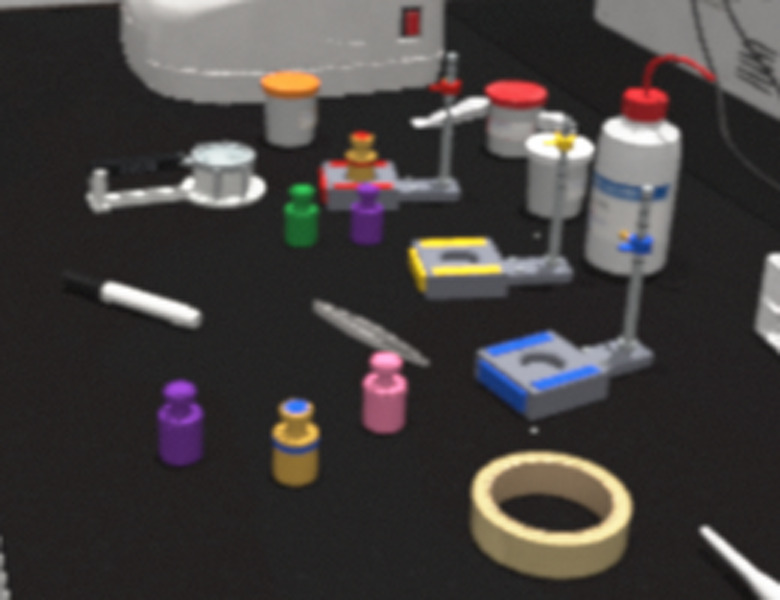

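View pics/top0z.png

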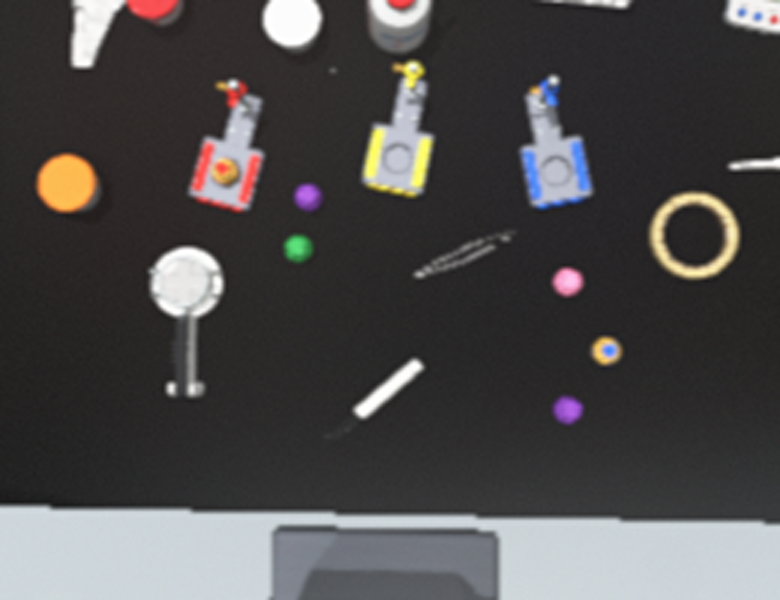

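View pics/top0.png

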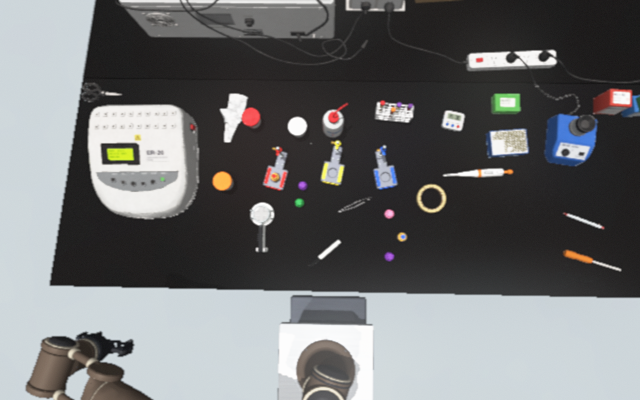

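View pics/side0.png

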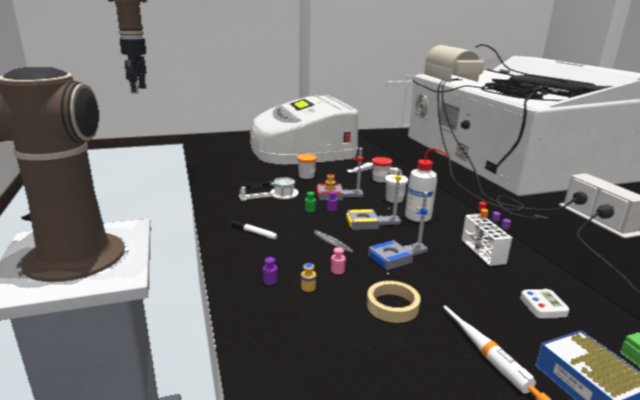

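```bash
cat > h.py <<'E'
from bench import arm
import numpy as np, cv2
from scipy.spatial.transform import Rotation as R
def cam(c):
    k=arm.calibration(c); f=200/np.tan(np.radians(k['fovy']/2)); q=k['orientation']
    return f,k['cx'],k['cy'],np.array(k['position']),R.from_quat([q[1],q[2],q[3],q[0]]).as_matrix()
C={c:cam(c) for c in('side','top')}
def proj(c,P):
    f,cx,cy,p,M=C[c]; v=(np.atleast_2d(P)-p)@M
    return np.c_[f*v[:,0]/v[:,2]+cx,f*v[:,1]/v[:,2]+cy]
def plane(c,u,v,z):
    f,cx,cy,p,M=C[c]; d=M@np.array([(u-cx)/f,(v-cy)/f,1]); return p+d*(z-p[2])/d[2]
def tri(us,ut):
    # least squares two-ray
    A=[];b=[]
    for c,uv in(('side',us),('top',ut)):
        f,cx,cy,p,M=C[c]
        for r,val,cc in((0,uv[0],cx),(1,uv[1],cy)):
            a=f*M[:,r]-(val-cc)*M[:,2]; n=1/np.linalg.norm(a); A.append(a*n); b.append(a@p*n)
    A=np.array(A);b=np.array(b);x=np.linalg.lstsq(A,b,rcond=None)[0]; return x,A@x-b
def avg(c,n=3): return np.mean([arm.grab_frame(c).astype(float) for _ in range(n)],0).astype(np.uint8)
def zoom(im,u0,v0,w,h,s): return cv2.resize(im[v0:v0+h,u0:u0+w],None,fx=s,fy=s,interpolation=cv2.INTER_NEAREST)
E
python3 - <<'E'
from h import *
S=avg('side');T=avg('top');cv2.imwrite('pics/S.png',S);cv2.imwrite('pics/T.png',T)
cv2.imwrite('pics/z1.png',zoom(S,360,185,80,85,7))
cv2.imwrite('pics/z2.png',zoom(T,365,140,50,60,10))
cv2.imwrite('pics/z3.png',np.hstack([zoom(S,290,255,40,40,10),zoom(T,385,220,40,40,10)]))
cv2.imwrite('pics/z4.png',np.vstack([zoom(S,230,165,80,45,9)]))
cv2.imwrite('pics/z5.png',np.vstack([zoom(T,240,195,45,60,9)]))
# first estimates
print('weight', plane('top',402.3,237,.05),plane('side',308.5,265.5,.05))
print('well', plane('top',385,177,.022),plane('side',391,250,.022))
print('lens', plane('top',261.5,214,.04),plane('side',284,182.5,.04))
print('mark', tri((420,210.5),(380,150)))
E
```

```text
weight [ 0.45116241 -0.25097915  0.05      ] [ 0.45004427 -0.2532446   0.05      ]
well [ 0.65625052 -0.19493876  0.022     ] [ 0.65586677 -0.19627603  0.022     ]
lens [0.52044258 0.22454112 0.04      ] [0.51690107 0.21324994 0.04      ]
mark (array([ 0.73440139, -0.16920589,  0.09590426]), array([ 0.00111081, -0.0001315 , -0.00050647,  0.00099   ]))
```

View pics/z1.png

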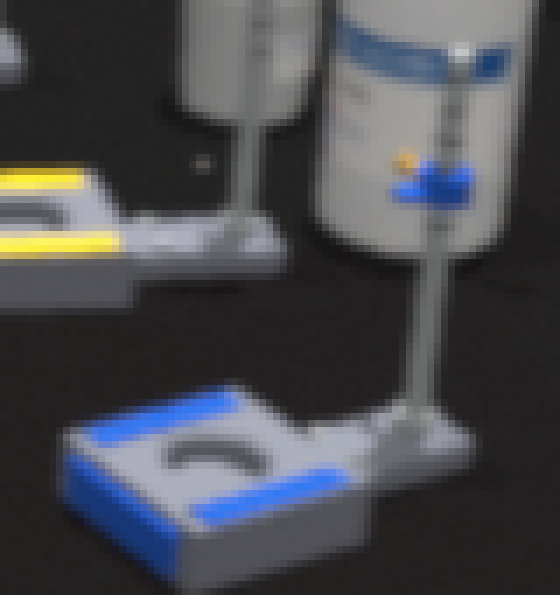

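View pics/z2.png

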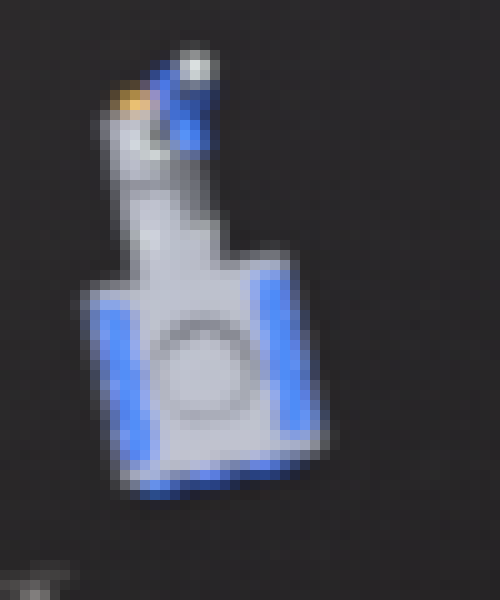

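View pics/z3.png

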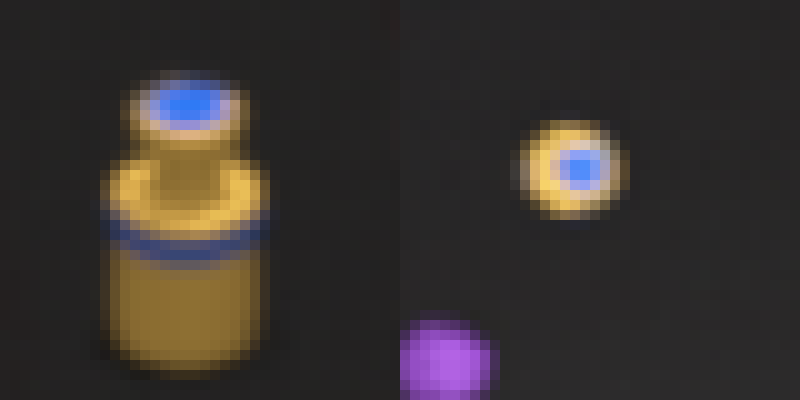

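View pics/z4.png

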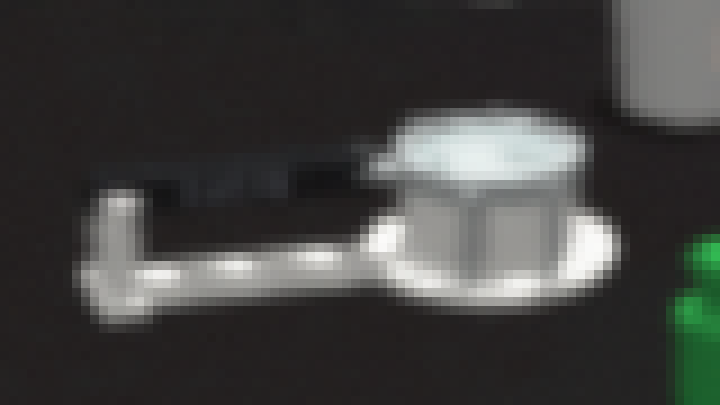

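View pics/z5.png

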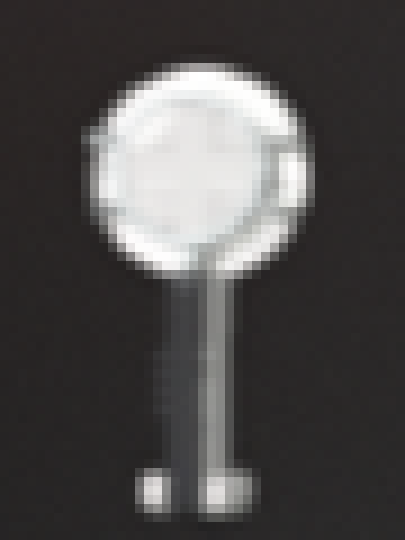

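```bash
cat > fit.py <<'E'
from h import *
from scipy.optimize import least_squares
zt=lambda p,x0,y0,s:(x0+p[0]/s-.5,y0+p[1]/s-.5)
top=[zt(p,365,140,10) for p in((88,292),(291,255),(325,442),(125,480))]   # BL.. far-left, far-right, near-right, near-left
side=[zt(p,360,185,7) for p in((65,442),(238,390),(366,478),(183,530))]   # near-left, far-left, far-right, near-right
loc={'fl':(.034,.034),'fr':(.034,-.034),'nr':(-.034,-.034),'nl':(-.034,.034)}
def pts(q,names,z=.022):
    c,s=np.cos(q[2]),np.sin(q[2]); return np.array([[q[0]+c*loc[n][0]-s*loc[n][1],q[1]+s*loc[n][0]+c*loc[n][1],z] for n in names])
nt=['fl','fr','nr','nl'];ns=['nl','fl','fr','nr']
ft=lambda q:(proj('top',pts(q,nt))-top).ravel()
fs=lambda q:(proj('side',pts(q,ns))-side).ravel()
for nm,f in(('top',ft),('side',fs),('both',lambda q:np.r_[ft(q),fs(q)])):
    r=least_squares(f,[.656,-.195,.15]); print(nm,r.x.round(4),r.fun.round(2))
E
python3 - <<'E'
from fit import *
q=r.x
u=lambda d:np.array([np.cos(q[2])*d,np.sin(q[2])*d])
m=q[:2]+u(.063)
for z in(.09,.1,.11,.12,.13): print(z,proj('side',[*m,z]),proj('top',[*m,z]))
p=q[:2]+u(.082); print('post top',proj('side',[*p,.144]),proj('top',[*p,.144]),'post base',proj('side',[*p,.012]))
print('well',proj('side',[*q[:2],.022]),proj('top',[*q[:2],.022]))
print('weight',tri((308.4,264.8),(402.8,236.5)),plane('side',308.4,264.8,.05),plane('top',402.8,236.5,.05))
# loupe
S=cv2.imread('pics/S.png');T=cv2.imread('pics/T.png')
E
```

```text
top [ 0.659  -0.1957  0.1968] [ 0.35 -0.35 -0.53 -0.18 -0.16  0.4   0.34  0.13]
side [ 0.6536 -0.1953  0.1712] [-0.57 -1.38 -0.27 -0.14  0.27  0.9   0.53  0.44]
both [ 0.6555 -0.1947  0.1806] [ 0.18  0.48 -0.63  0.96 -0.58  1.6  -0.14  1.02  0.07 -1.53  0.16 -0.4
  0.95  0.54  1.44  0.2 ]
0.09 [[416.5864041  216.32415831]] [[383.91872082 155.76893894]]
0.1 [[417.09219269 212.17837153]] [[384.25042282 155.21367816]]
0.11 [[417.60205797 207.99916945]] [[384.58645605 154.65116702]]
0.12 [[418.11604943 203.78614644]] [[384.92690588 154.08126259]]
0.13 [[418.63421735 199.53889028]] [[385.27185998 153.50381813]]
post top [[426.26041686 192.12035609]] [[384.73379574 146.89120731]] post base [[419.37248452 245.78187457]]
well [[390.51553526 249.67702353]] [[384.92657393 177.2223116 ]]
weight (array([ 0.45155598, -0.25214574,  0.05073558]), array([ 1.33578030e-03, -5.71708650e-05, -3.82835855e-04,  1.28597806e-03])) [ 0.45059396 -0.25074318  0.05      ] [ 0.45285888 -0.25263682  0.05      ]
```

```bash
cat >> h.py <<'E'
def st():
    s=arm.read_state(); q=s['tool_rot']; return s,np.array(s['ee_pos']),R.from_quat([q[1],q[2],q[3],q[0]]).as_matrix()
def to(xyz,yaw=None):
    """delta in tool axes (cm); residual rotvec deg to make tool down w/ tool-y at world angle yaw"""
    s,p,M=st(); d=M.T@(np.array(xyz)-p)*100
    print('t',round(s['time_s'],2),'p',p.round(4),'tooly',np.degrees(np.arctan2(M[1,1],M[0,1])).round(2),'w',round(s['grip_width'],3),'F',np.round(s['force'],1))
    print('d cm',d.round(2),'|d|',np.linalg.norm(d).round(2))
    if yaw is not None:
        y=np.array([np.cos(yaw),np.sin(yaw),0]);z=np.array([0,0,-1.]);G=np.c_[np.cross(y,z),y,z]
        print('rot deg',np.degrees(R.from_matrix(M.T@G).as_rotvec()).round(2))
E
python3 -c "
from h import *
to([.4516,-.2515,.15],np.pi/2+.18)"
```

```text
t 1.5 p [0.1387 0.6094 0.2313] tooly 77.18 w 1.0 F [ 0.3 -0.1  0. ]
d cm [-49.62 -77.     8.12] |d| 91.96
rot deg [  0.    -0.   -23.14]
```

```bash
python3 -m pendant '-2.6 -4.05 0 0 0 0 0.55;-2.6 -4.05 0 0 0 0 0.55;-2.6 -4.05 0 0 0 0 0.55;-2.6 -4.05 0 0 0 0 0.55;-2.6 -4.05 0 0 0 0 0.55;-2.6 -4.05 0 0 0 0 0.55;-2.6 -4.05 0 0 0 0 0.55;-2.6 -4.05 0 0 0 0 0.55;-2.6 -4.05 0 0 0 0 0.55;-2.6 -4.05 0 0 0 0 0.55;-2.6 -4.05 0 0 0 0 0.55;-2.6 -4.05 0 0 0 0 0.55;-2.6 -4.05 0 0 0 0 0.55;-2.6 -4.05 0 0 0 0 0.55;-2.6 -4.05 0 0 0 0 0.55;-2.6 -4.05 0 0 0 0 0.55;-2.6 -4.05 0 0 0 0 0.55;-2.6 -4.05 0 0 0 0 0.55;-2.6 -4.05 0 0 0 0 0.55;0 0 0 0 0 0 0.55'; python3 -c "
from h import *
to([.4516,-.2515,.12],np.pi/2+.18);print(st()[0]['joint_pos'])"
```

```text
time_s: 3.5
ee_pos: [0.4516, -0.256, 0.2316]
tool_rot: [0.001, 0.114, 0.993, -0.002]
force: [0.2, 0.6, 0.3]
grip_width: 0.553
t 3.5 p [ 0.4516 -0.256   0.2316] tooly 76.93 w 0.553 F [0.2 0.6 0.3]
d cm [ 0.13  0.48 11.16] |d| 11.17
rot deg [ -0.2    0.14 -23.39]
[-5.98753975e-01  1.00998095e-01  1.88302923e+00 -1.69521268e-03
  1.15359303e+00 -1.94067046e+00]
```

```bash
python3 -m pendant '0 0 3 0 0 -7.8 0.55;0 0 3 0 0 -7.8 0.55;0 0 3 0 0 -7.8 0.55;0 0 1 0 0 0 0.55;0 0 0 0 0 0 0.55;0 0 0 0 0 0 0.55'
python3 - <<'E'
from h import *
to([.4516,-.2515,.12],np.pi/2+.18);print(st()[0]['joint_pos'])
S=avg('side',2);T=avg('top',2);cv2.imwrite('pics/S1.png',S);cv2.imwrite('pics/T1.png',T)
cv2.imwrite('pics/a.png',np.hstack([zoom(S,280,200,55,95,7),zoom(T,370,200,55,95,7)]))
p=st()[1]; print(proj('side',p),proj('top',p))
E
```

```text
time_s: 4.1
ee_pos: [0.4504, -0.2507, 0.1325]
tool_rot: [0.001, -0.091, 0.996, -0.001]
force: [0.5, -0.5, 0.9]
grip_width: 0.55
t 4.1 p [ 0.4504 -0.2507  0.1325] tooly 100.49 w 0.55 F [ 0.5 -0.5  0.9]
d cm [-0.1  -0.09  1.25] |d| 1.25
rot deg [-0.07  0.07  0.18]
[-5.92432426e-01  2.20187187e-01  1.96867119e+00  5.06044349e-05
  9.50946571e-01 -2.34632680e+00]
[[309.2742432  226.33989211]] [[406.25492349 236.87196454]]
```

View pics/a.png

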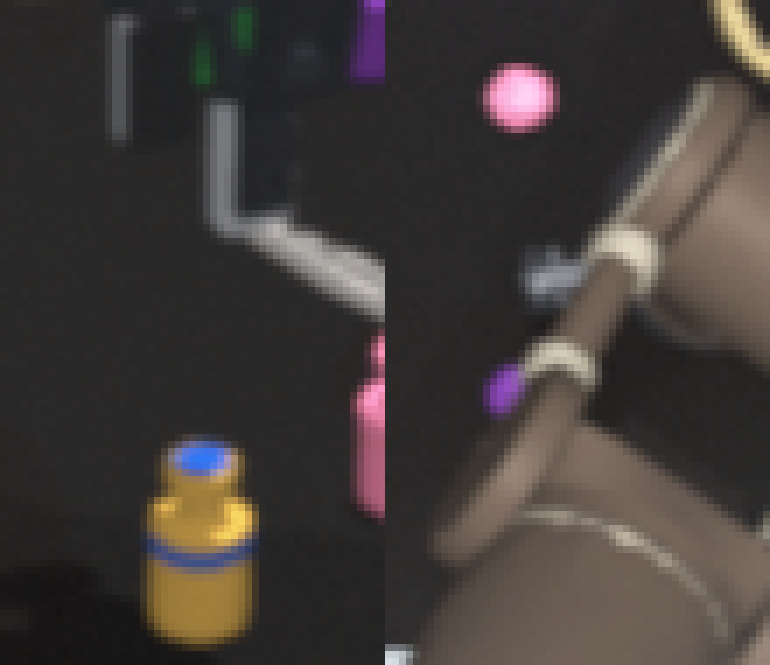

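```bash
python3 -m pendant '-0.15 -0.1 3 0 0 0 0.55;0 0 3 0 0 0 0.55;0 0 3 0 0 0 0.55;0 0 0 0 0 0 0.55;0 0 0 0 0 0 0.55'
python3 - <<'E'
from h import *
to([.452,-.252,.013],np.pi/2+.18)
S=avg('side',2);cv2.imwrite('pics/a2.png',zoom(S,270,220,75,75,8))
E
```

```text
time_s: 4.8
ee_pos: [0.4515, -0.2514, 0.0418]
tool_rot: [-0.0, -0.092, 0.996, 0.0]
force: [0.0, -0.3, 0.2]
grip_width: 0.547
t 4.8 p [ 0.4515 -0.2514  0.0418] tooly 100.56 w 0.547 F [ 0.  -0.3  0.2]
d cm [-0.04 -0.07  2.88] |d| 2.88
rot deg [ 0.   -0.01  0.25]
```

View pics/a2.png

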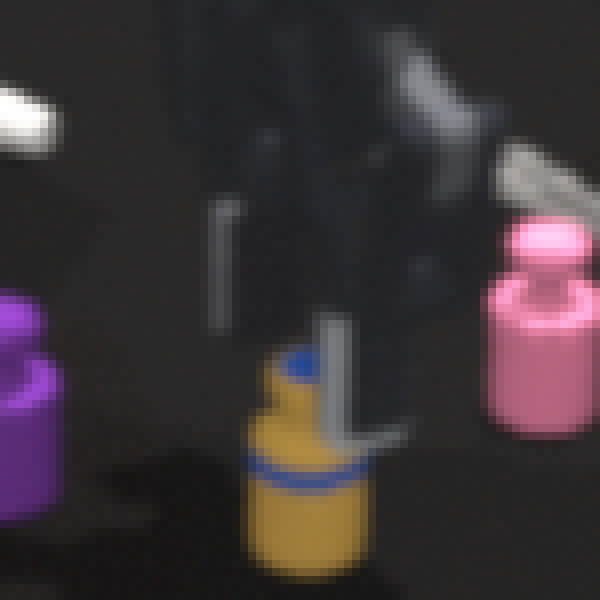

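```bash
python3 -m pendant '0 -0.05 1.5 0 0 0 0.55;0 0 1.4 0 0 0 0.55;0 0 0 0 0 0 0.45;0 0 0 0 0 0 0.2;0 0 0 0 0 0 0.2;0 0 0 0 0 0 0.2;0 0 0 0 0 0 0.2;0 0 0 0 0 0 0.2;0 0 0 0 0 0 0.2;0 0 0 0 0 0 0.2'
python3 - <<'E'
from h import *
to([.452,-.252,.013],np.pi/2+.18)
S=avg('side',2);cv2.imwrite('pics/a3.png',zoom(S,270,220,75,75,8))
E
```

```text
time_s: 5.9
ee_pos: [0.4514, -0.2518, 0.0123]
tool_rot: [0.0, -0.092, 0.996, -0.0]
force: [1.1, -0.4, -1.4]
grip_width: 0.303
t 5.9 p [ 0.4514 -0.2518  0.0123] tooly 100.58 w 0.303 F [ 1.1 -0.4 -1.4]
d cm [-0.05 -0.03 -0.07] |d| 0.09
rot deg [-0.01  0.01  0.26]
```

View pics/a3.png

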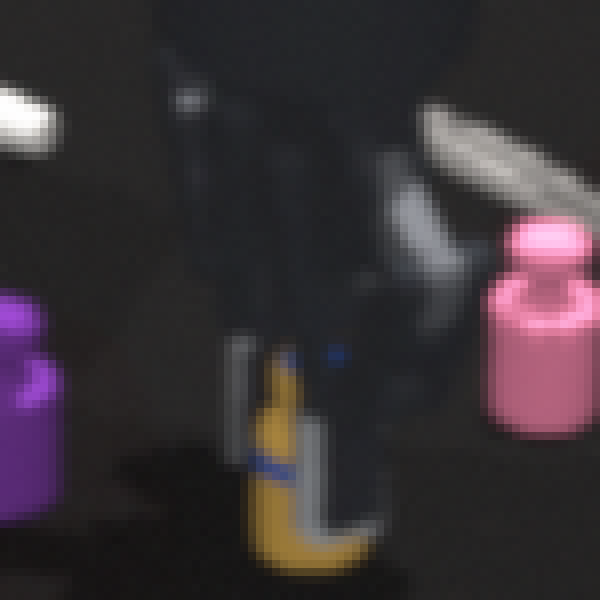

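```bash
python3 -m pendant '0 0 -2 0 0 0 0.2;0 0 -4 0 0 0 0.2;0 0 -4 0 0 0 0.2;0 0 0 0 0 0 0.2;0 0 0 0 0 0 0.2'
python3 - <<'E'
from h import *
to([.6565,-.195,.112],np.pi/2+.18)
E
```

```text
time_s: 6.5
ee_pos: [0.4521, -0.2522, 0.1134]
tool_rot: [0.001, -0.092, 0.996, -0.001]
force: [-0.1, -0.1, -3.2]
grip_width: 0.303
t 6.5 p [ 0.4521 -0.2522  0.1134] tooly 100.58 w 0.303 F [-0.1 -0.1 -3.2]
d cm [-21.14   1.87   0.18] |d| 21.22
rot deg [-0.11  0.12  0.27]
```

```bash
python3 -m pendant '-3 0.3 0 0 0 0 0.2;-4 0.4 0 0 0 0 0.2;-4 0.4 0 0 0 0 0.2;-4 0.35 0 0 0 0 0.2;-4 0.3 0 0 0 0 0.2;-2 0.1 0 0 0 0 0.2;0 0 0 0 0 0 0.2;0 0 0 0 0 0 0.2;0 0 0 0 0 0 0.2'
python3 - <<'E'
from h import *
to([.6565,-.195,.06],np.pi/2+.18)
S=avg('side',2);T=avg('top',2);cv2.imwrite('pics/S2.png',S);cv2.imwrite('pics/T2.png',T)
cv2.imwrite('pics/b.png',np.hstack([zoom(S,355,180,75,85,7)]))
cv2.imwrite('pics/b2.png',np.hstack([zoom(T,350,130,75,85,7)]))
E
```

```text
time_s: 7.4
ee_pos: [0.652, -0.1948, 0.1102]
tool_rot: [-0.002, -0.092, 0.996, 0.001]
force: [0.7, 0.2, -1.0]
grip_width: 0.303
t 7.4 p [ 0.652  -0.1948  0.1102] tooly 100.55 w 0.303 F [ 0.7  0.2 -1. ]
d cm [-0.46 -0.11  5.02] |d| 5.04
rot deg [ 0.12 -0.24  0.24]
```

View pics/b.png

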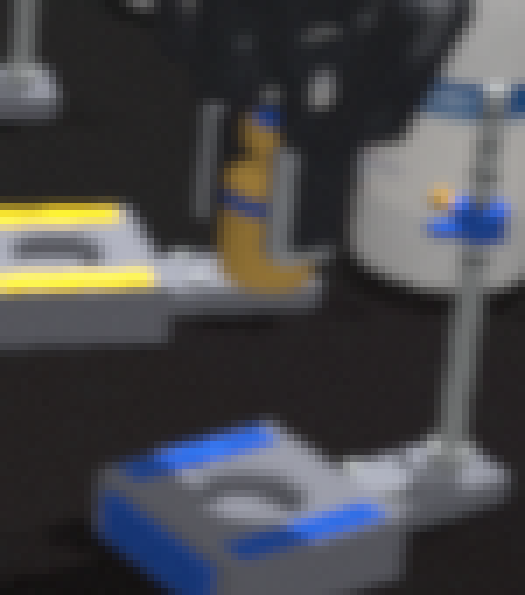

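View pics/b2.png

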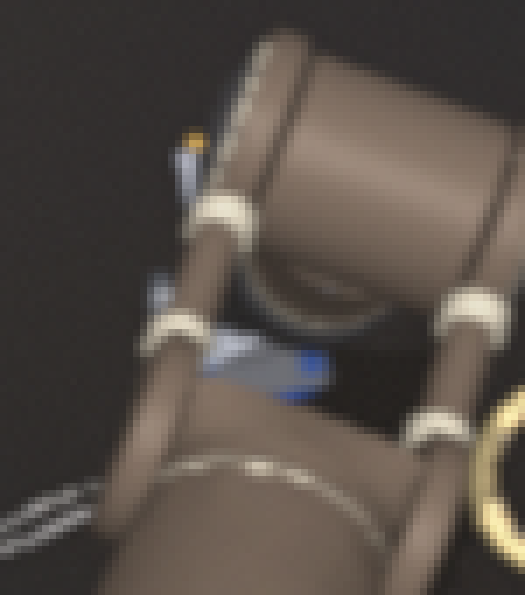

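Run:
```python
from h import *
p=st()[1]
a=np.linspace(0,2*np.pi,721)
def circ(x,y,z,r): return np.c_[x+r*np.cos(a),y+r*np.sin(a),0*a+z]
for z in(.096,.098,.1):
    u=proj('side',circ(p[0],p[1],z,.014)); print(z,'cols',u[:,0].min(),u[:,0].max(),'rowmax',u[:,1].max(), u[u[:,1].argmax()])
for q in((.659,-.1957),(.6536,-.1953),(.6555,-.1947)):
    u=proj('side',circ(*q,.022,.016)); print(q,'well cols',u[:,0].min(),u[:,0].max(),'rows',u[:,1].min(),u[:,1].max())
S=cv2.imread('pics/S.png')
cv2.imwrite('pics/c.png',zoom(S,378,236,30,26,20))
S=cv2.imread('pics/S2.png')
cv2.imwrite('pics/c2.png',zoom(S,378,195,30,30,20))
```

```text
0.096 cols 386.191497265251 399.5295943610344 rowmax 222.3603451479596 [394.18419155 222.36034515]
0.098 cols 386.27035235936324 399.6197882488905 rowmax 221.50061961843565 [394.27093872 221.50061962]
0.1 cols 386.34933762569756 399.71013158858125 rowmax 220.6394532558687 [394.35783126 220.63945326]
(0.659, -0.1957) well cols 384.81080980733145 399.5795110231605 rows 246.11424437049726 253.36476614003817
(0.6536, -0.1953) well cols 382.48825645811365 397.2650471398405 rows 246.34282834689185 253.60902786369496
(0.6555, -0.1947) well cols 383.1605026488676 397.9242151074132 rows 246.1050259059115 253.35621562162078
```

View pics/c.png

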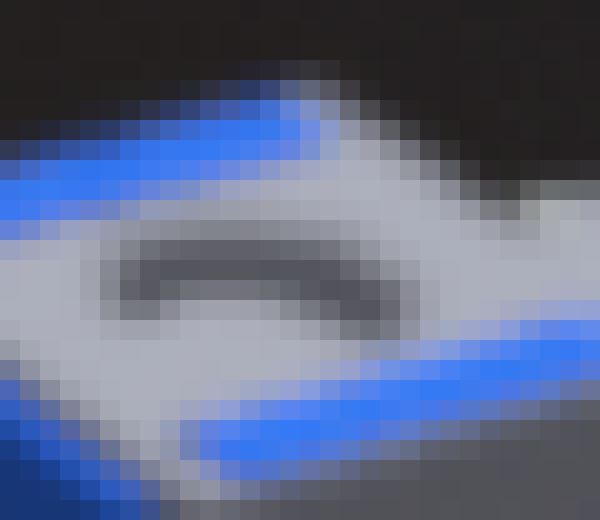

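View pics/c2.png

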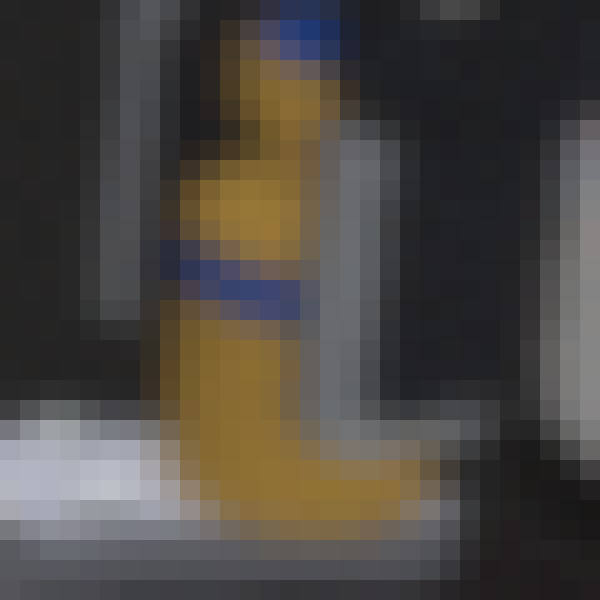

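```bash
python3 - <<'E'
from h import *
to([.6563,-.1955,.042],np.pi/2+.18)
E
python3 -m pendant '-0.43 -0.15 1 0 0 0 0.2;0 0 2 0 0 0 0.2;0 0 2 0 0 0 0.2;0 0 1.8 0 0 0 0.2;0 0 0 0 0 0 0.2;0 0 0 0 0 0 0.2'
python3 - <<'E'
from h import *
to([.6563,-.1955,.0243],np.pi/2+.18)
S=avg('side',3);cv2.imwrite('pics/S3.png',S)
cv2.imwrite('pics/c3.png',zoom(S,370,210,50,55,11))
E
```

```text
t 7.6 p [ 0.6534 -0.1955  0.1121] tooly 100.52 w 0.301 F [-0.5 -0.2 -0.8]
d cm [-0.29 -0.06  7.01] |d| 7.02
rot deg [ 0.02 -0.04  0.21]
time_s: 8.2
ee_pos: [0.6585, -0.1956, 0.0435]
tool_rot: [-0.001, -0.092, 0.996, 0.0]
force: [0.0, 0.1, -1.2]
grip_width: 0.303
t 8.2 p [ 0.6585 -0.1956  0.0435] tooly 100.57 w 0.303 F [ 0.   0.1 -1.2]
d cm [0.21 0.05 1.92] |d| 1.93
rot deg [ 0.04 -0.06  0.26]
```

View pics/c3.png

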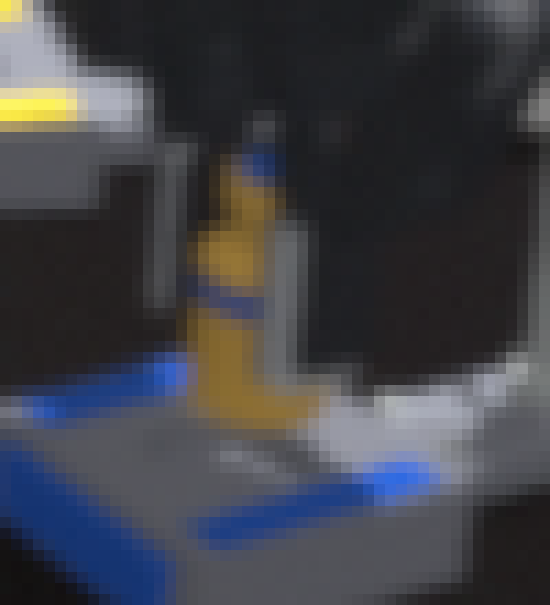

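Run:
```python
from h import *
a=np.linspace(0,2*np.pi,721)
def circ(x,y,z,r): return np.c_[x+r*np.cos(a),y+r*np.sin(a),0*a+z]
to([.657,-.1955,.0243])
p=st()[1];
for x in(.655,.6565,.658):
  for z in(.030,.032):
    u=proj('side',circ(x,p[1],z,.014)); print(x,z,'cols',u[:,0].min(),u[:,0].max(),'rowmax',u[:,1].max())
S=cv2.imread('pics/S3.png')
for r in range(240,256): print(r,[tuple(S[r,c]) for c in ()], ' '.join('%3d'%(int(S[r,c,2])-int(S[r,c,0])) for c in range(380,406)))
```

```text
t 8.35 p [ 0.6602 -0.1962  0.0458] tooly 100.58 w 0.3 F [ 0.3  0.7 -1.2]
d cm [0.31 0.13 2.15] |d| 2.17
0.655 0.03 cols 384.4634932032916 397.4430991576635 rowmax 250.00847816371922
0.655 0.032 cols 384.53888471861956 397.5292282211076 rowmax 249.19424717760816
0.6565 0.03 cols 385.0888859982403 398.06516310123277 rowmax 249.9169437020665
0.6565 0.032 cols 385.16474692583904 398.1517559632622 rowmax 249.10299500327096
0.658 0.03 cols 385.7137392897129 398.6866884466304 rowmax 249.82548937198254
0.658 0.032 cols 385.79006879146755 398.77374427165 rowmax 249.01182277842153
240 []   4   4   3   3   3   6  25  54  74  81  81  78  61  26   0  -5  -4  -4  -3  -4  -3  -4  -4  -3   0   2
241 []   4   2   0  -2 -11 -13   5  45  73  83  86  84  64  25   0  -4  -5  -3  -4  -4  -4  -5  -4  -1   0   2
242 []  -2  -9 -20 -40 -64 -74 -44  16  65  84  85  83  61  21   0  -4  -4  -4  -4  -4  -3  -4  -2  -1   2   3
243 [] -34 -45 -61 -87 -125 -143 -100 -11  59  84  86  83  62  24   1  -4  -4  -3  -3  -3  -4  -3  -3   1   4   3
244 [] -75 -90 -98 -110 -132 -138 -94  -7  62  83  86  85  70  40  17   3  
[... 573 characters left out ...]
-13 -13 -14 -14 -13 -14
250 []  -7  -7  -7  -7  -8  -6  -7  -7  -7  -8  -7  -8  -4  -3  -2  -3  -5  -8 -10 -12 -13 -12 -13 -14 -14 -17
251 []  -7  -6  -6  -6  -7  -8  -7  -8  -7  -7  -9  -9  -9  -7  -7  -6  -6  -6  -9 -10 -12 -14 -16 -24 -32 -43
252 []  -7  -6  -7  -6  -7  -7  -8  -7  -7  -7  -8  -8  -9 -10  -9  -8  -8  -7  -9 -12 -16 -22 -38 -67 -97 -123
253 []  -7  -7  -7  -7  -7  -7  -7  -7  -7  -7  -6  -7  -8  -9  -9 -11 -14 -19 -25 -35 -47 -61 -89 -130 -162 -175
254 []  -7  -6  -7  -8  -7  -7  -6  -7  -8  -7  -7  -8  -9 -14 -19 -25 -38 -54 -68 -82 -90 -100 -112 -134 -154 -159
255 [] -11  -8  -7  -7  -6  -8  -7  -8  -9 -12 -17 -23 -30 -41 -55 -68 -83 -93 -99 -103 -101 -95 -90 -89 -92 -88
```

```bash
cat >> h.py <<'E'
def mean(n=6):
    P=[]
    for _ in range(n): arm.grab_frame('side'); P.append(np.array(arm.read_state()['ee_pos']))
    P=np.array(P); print('mean',P.mean(0).round(4),'std',P.std(0).round(4)); return P.mean(0)
E
python3 -m pendant '0.3 0.05 0 0 0 0 0.2;0 0 0 0 0 0 0.2;0 0 0 0 0 0 0.2'
python3 - <<'E'
from h import *
mean()
S=avg('side',3);cv2.imwrite('pics/S4.png',S)
for r in (238,239,240,241,245,246,247,248,249,250): print(r,' '.join('%3d'%(int(S[r,c,2])-int(S[r,c,0])) for c in range(380,406)))
E
```

```text
time_s: 8.65
ee_pos: [0.656, -0.1958, 0.0449]
tool_rot: [0.0, -0.092, 0.996, -0.0]
force: [0.8, -0.6, -2.5]
grip_width: 0.301
mean [ 0.656  -0.1958  0.0445] std [0.     0.     0.0001]
238   5   3   0   0   4  25  36  21 -12 -36 -50 -39 -15  -6  -6  -6  -4  -4  -4  -5  -5  -4  -1   1   3   2
239   3   4   3   2  10  36  59  66  56  38  17   0  -7  -6  -5  -4  -4  -4  -4  -3  -4  -4   0   1   2   2
240   3   4   4   4  13  39  65  78  83  79  69  41   7  -5  -5  -4  -4  -4  -5  -5  -4  -2  -1   2   3   3
241   4   3   0  -4   3  33  65  79  85  86  81  50   8  -4  -5  -3  -4  -5  -4  -4  -4  -3   0   2   2   3
245 -99 -99 -107 -127 -110 -35  47  81  86  88  88  77  50  23  10  11  17  16   2  -7  -9  -6  -1   0  -1  -3
246 -82 -71 -63 -64 -46   3  56  79  86  88  89  87  80  64  51  53  58  42  10  -9 -13 -11  -8  -4  -5  -5
247 -38 -26 -19 -16 -11   8  36  61  76  84  87  89  88  86  81  79  68  36   6 -10 -12 -13 -12 -10  -8  -7
248 -12  -8  -7  -7  -7  -3   7  24  43  59  70  74  78  77  76  66  40  12  -6 -13 -13 -13 -13 -13 -12 -13
249  -7  -8  -7  -7  -7  -7  -4  -1   6  14  24  31  38  41  36  23   7  -5 -11 -13 -13 -13 -14 -13 -13 -13
250  -6  -6  -6  -7  -6  -6  -7  -7  -7  -8  -5  -2   1   3   2  -2  -5  -9 -11 -12 -13 -13 -13 -14 -14 -16
```

```bash
python3 -m pendant '-0.03 0 0.7 0 0 0 0.2;0 0 0.5 0 0 0 0.2;0 0 0 0 0 0 0.2;0 0 0 0 0 0 0.2;0 0 0 0 0 0 0.2'
python3 - <<'E'
from h import *
mean(2); print(st()[0]['force'])
S=avg('side',2)
cv2.imwrite('pics/c4.png',zoom(S,370,210,50,55,11))
E
```

```text
time_s: 9.6
ee_pos: [0.6562, -0.1957, 0.0322]
tool_rot: [0.0, -0.092, 0.996, -0.0]
force: [-0.2, -0.5, -2.2]
grip_width: 0.306
mean [ 0.6564 -0.1958  0.0325] std [0. 0. 0.]
[-0.72065753 -0.0459415  -1.99098294]
```

View pics/c4.png

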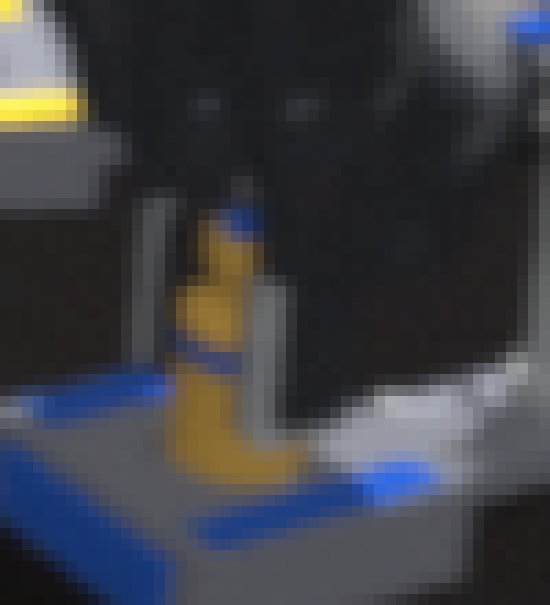

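```bash
python3 -m pendant '0 0 0.4 0 0 0 0.2;0 0 0.3 0 0 0 0.2;0 0 0 0 0 0 0.2;0 0 0 0 0 0 0.2'
python3 - <<'E'
from h import *
mean(2); print(st()[0]['force'])
S=avg('side',2)
cv2.imwrite('pics/c5.png',zoom(S,370,210,50,55,11))
E
```

```text
time_s: 10.2
ee_pos: [0.6559, -0.1956, 0.0249]
tool_rot: [-0.0, -0.092, 0.996, 0.0]
force: [-0.1, 0.2, -1.9]
grip_width: 0.3
mean [ 0.6562 -0.1957  0.0252] std [0.0001 0.     0.0001]
[ 0.20722968  0.67679156 -1.16826132]
```

View pics/c5.png

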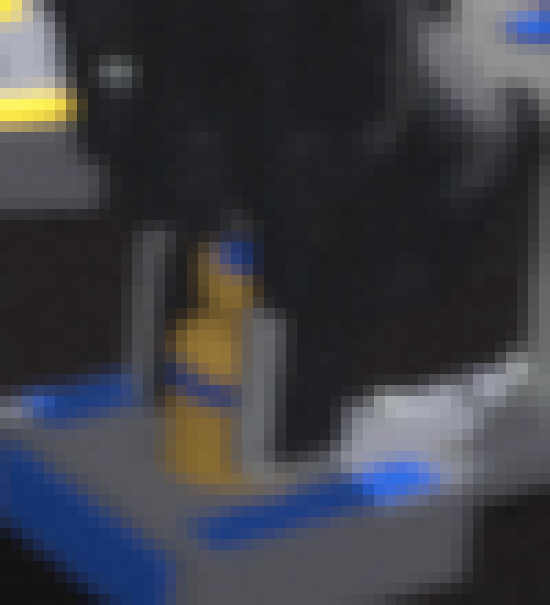

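```bash
python3 -m pendant '0 0 0.08 0 0 0 0.2;0 0 0 0 0 0 0.2;0 0 0 0 0 0 0.35;0 0 0 0 0 0 0.4;0 0 0 0 0 0 0.45;0 0 0 0 0 0 0.5;0 0 0 0 0 0 0.55;0 0 0 0 0 0 0.55;0 0 0 0 0 0 0.55'
python3 - <<'E'
from h import *
mean(1); print(st()[0]['force'],st()[0]['grip_width'])
S=avg('side',2)
cv2.imwrite('pics/c6.png',zoom(S,370,210,50,55,11))
E
```

```text
time_s: 11.3
ee_pos: [0.6562, -0.1957, 0.0245]
tool_rot: [-0.0, -0.092, 0.996, -0.0]
force: [-0.2, 0.5, 0.3]
grip_width: 0.549
mean [ 0.6562 -0.1957  0.0245] std [0. 0. 0.]
[-0.18374639 -0.12787943  0.21163571] 0.5486683497309561
```

View pics/c6.png

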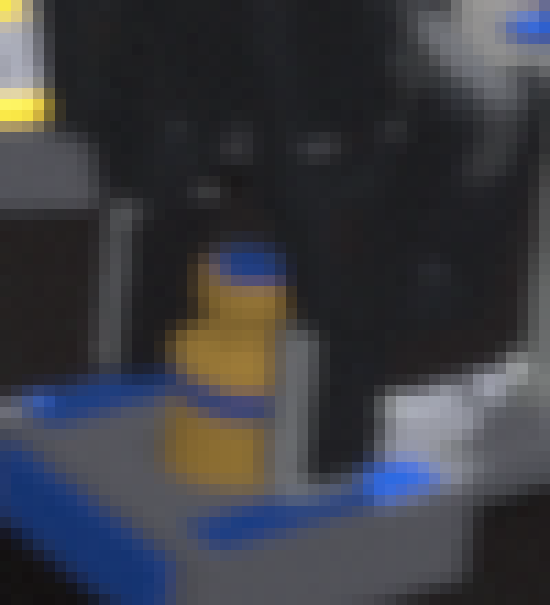

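```bash
python3 -m pendant '0 0 -1 0 0 0 0.55;0 0 -3 0 0 0 0.55;0 0 -4 0 0 0 0.55;0 0 -5 0 0 0 0.55;0 0 -5 0 0 0 0.55;0 0 0 0 0 0 0.55;0 0 0 0 0 0 0.55'
python3 - <<'E'
from h import *
mean(1); 
S=avg('side',3);cv2.imwrite('pics/S5.png',S)
cv2.imwrite('pics/c7.png',zoom(S,360,185,80,80,9))
E
```

```text
time_s: 12.15
ee_pos: [0.6577, -0.1962, 0.2082]
tool_rot: [0.003, -0.092, 0.996, -0.001]
force: [-0.6, 1.1, -1.1]
grip_width: 0.55
mean [ 0.6561 -0.1956  0.2053] std [0. 0. 0.]
```

View pics/c7.png

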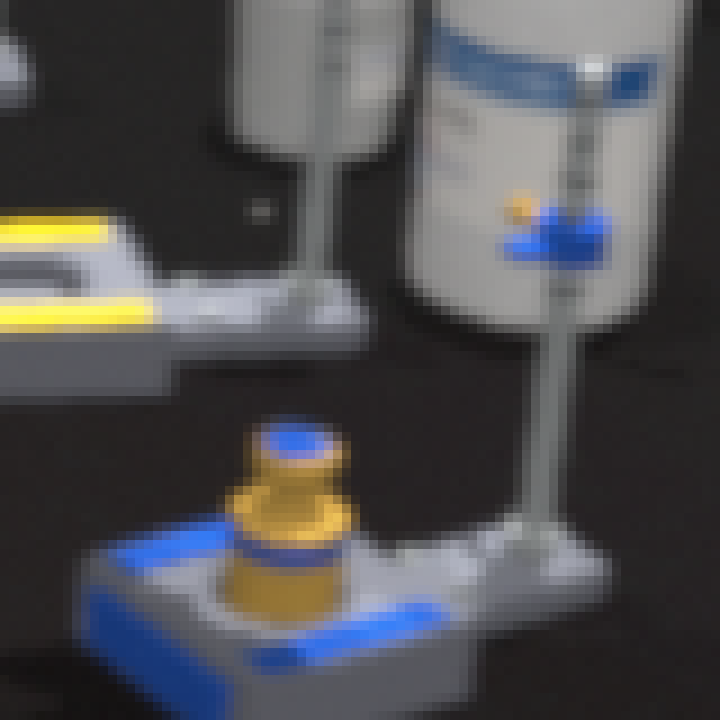

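Run:
```python
from h import *
print('dot pred',proj('side',[.6562,-.1957,.062]),'seen 392.5 233.4')
Lt=plane('top',261.4,214.3,.04);Ls=plane('side',283.9,181.2,.04)
print('lens',Lt,Ls)
print('handle end top',plane('top',260.3,249.5,.044), plane('top',260.3,230,.044))
# enhanced views
for n,c,b in(('T','top',(240,195,45,60)),('S','side',(225,160,85,50))):
    im=cv2.imread(f'pics/{n}.png'); z=zoom(im,*b,9 if n=='S' else 10).astype(float)
    z=np.clip((z/255)**.45*255,0,255).astype(np.uint8); cv2.imwrite(f'pics/l{n}.png',z)
```

```text
dot pred [[392.65493682 233.59413261]] seen 392.5 233.4
lens [0.51941657 0.22485138 0.04      ] [0.51912178 0.22343401 0.04      ]
handle end top [0.40050621 0.22441085 0.044     ] [0.46603391 0.22637813 0.044     ]
```

View pics/lT.png

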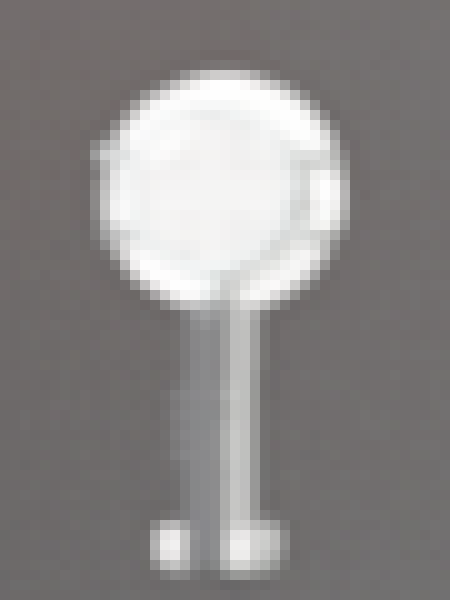

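View pics/lS.png

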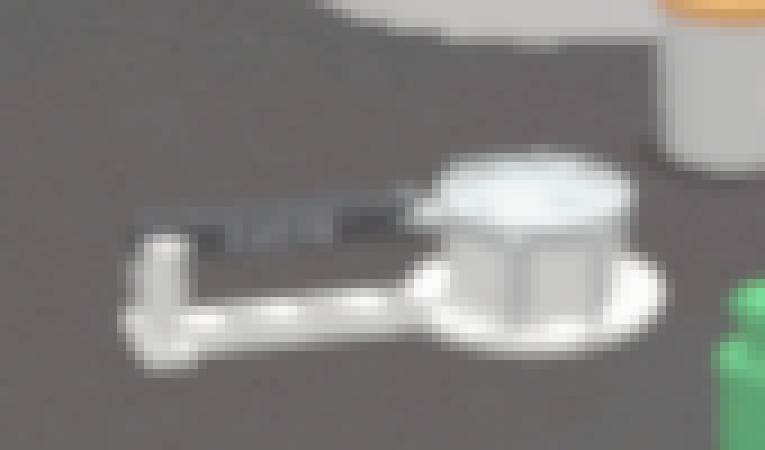

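Run:
```python
from h import *
zT=lambda uv:((uv-[240,195]+.5)*10).round(0)
zS=lambda uv:((uv-[225,160]+.5)*9).round(0)
for yaw in(-.03,0,.03):
    L=np.array([.519,.225]);c=np.array([np.cos(yaw),np.sin(yaw)]);n=np.array([-c[1],c[0]])
    P=lambda d,w,z:[*(L+c*d+n*w),z]
    pts=dict(h0=P(-.04,0,.044),h1=P(-.13,0,.044),hb0=P(-.06,-.007,.030),hb1=P(-.11,-.007,.030),sp0=P(-.05,0,.006),sp1=P(-.12,0,.006),spn=P(-.09,-.01,.006),lens=P(0,0,.04))
    print(yaw,{k:(zT(proj('top',v))[0].tolist(),zS(proj('side',v))[0].tolist()) for k,v in pts.items()})
```

```text
-0.03 {'h0': ([210.0, 317.0], [410.0, 192.0]), 'h1': ([194.0, 584.0], [125.0, 214.0]), 'hb0': ([233.0, 378.0], [352.0, 246.0]), 'hb1': ([224.0, 525.0], [194.0, 258.0]), 'sp0': ([225.0, 349.0], [381.0, 305.0]), 'sp1': ([213.0, 552.0], [163.0, 323.0]), 'spn': ([247.0, 466.0], [262.0, 327.0]), 'lens': ([219.0, 199.0], [533.0, 194.0])}
0 {'h0': ([213.0, 317.0], [411.0, 193.0]), 'h1': ([205.0, 584.0], [127.0, 218.0]), 'hb0': ([238.0, 377.0], [354.0, 248.0]), 'hb1': ([234.0, 525.0], [197.0, 262.0]), 'sp0': ([229.0, 349.0], [382.0, 306.0]), 'sp1': ([223.0, 552.0], [164.0, 328.0]), 'spn': ([255.0, 466.0], [264.0, 330.0]), 'lens': ([219.0, 199.0], [533.0, 194.0])}
0.03 {'h0': ([217.0, 317.0], [411.0, 194.0]), 'h1': ([217.0, 584.0], [129.0, 223.0]), 'hb0': ([244.0, 377.0], [356.0, 249.0]), 'hb1': ([244.0, 524.0], [199.0, 266.0]), 'sp0': ([234.0, 349.0], [383.0, 308.0]), 'sp1': ([234.0, 552.0], [166.0, 332.0]), 'spn': ([262.0, 465.0], [267.0, 333.0]), 'lens': ([219.0, 199.0], [533.0, 194.0])}
```

Run:
```python
from h import *
to([.435,.225,.12],np.pi/2+.005)
```

```text
t 12.35 p [ 0.6546 -0.1951  0.2019] tooly 100.57 w 0.556 F [-0.5 -0.2 -0.9]
d cm [13.84 45.31  8.35] |d| 48.1
rot deg [ 0.12 -0.24 10.29]
```

```bash
python3 -m pendant '1.38 4.53 0 0 0 0 0.55;1.38 4.53 0 0 0 0 0.55;1.38 4.53 0 0 0 0 0.55;1.38 4.53 0 0 0 0 0.55;1.38 4.53 0 0 0 0 0.55;1.38 4.53 0 0 0 0 0.55;1.38 4.53 0 0 0 0 0.55;1.38 4.53 0 0 0 0 0.55;1.38 4.53 0 0 0 0 0.55;1.38 4.53 0 0 0 0 0.55;0 0 3 0 0 5.1 0.55;0 0 4 0 0 5.2 0.55;0 0 0 0 0 0 0.55;0 0 0 0 0 0 0.55;0 0 0 0 0 0 0.55;0 0 0 0 0 0 0.55'
python3 - <<'E'
from h import *
to([.435,.225,.06],np.pi/2+.005); p=mean(2)
S=avg('side',2);T=avg('top',2)
g=lambda z:np.clip((z.astype(float)/255)**.5*255,0,255).astype(np.uint8)
cv2.imwrite('pics/d1.png',g(zoom(S,225,130,85,75,9)));cv2.imwrite('pics/d2.png',g(zoom(T,230,185,60,75,8)))
print(proj('side',p),proj('top',p))
E
```

```text
time_s: 13.95
ee_pos: [0.4391, 0.2245, 0.1363]
tool_rot: [0.002, -0.002, 1.0, 0.001]
force: [0.4, 0.1, 0.6]
grip_width: 0.549
t 13.95 p [0.4391 0.2245 0.1363] tooly 90.27 w 0.549 F [0.4 0.1 0.6]
d cm [0.43 0.04 7.63] |d| 7.64
rot deg [ 0.07  0.19 -0.02]
mean [0.4389 0.2245 0.1362] std [0.0001 0.     0.0001]
[[255.27261743 151.01002903]] [[256.16151007 237.86373703]]
```

View pics/d1.png

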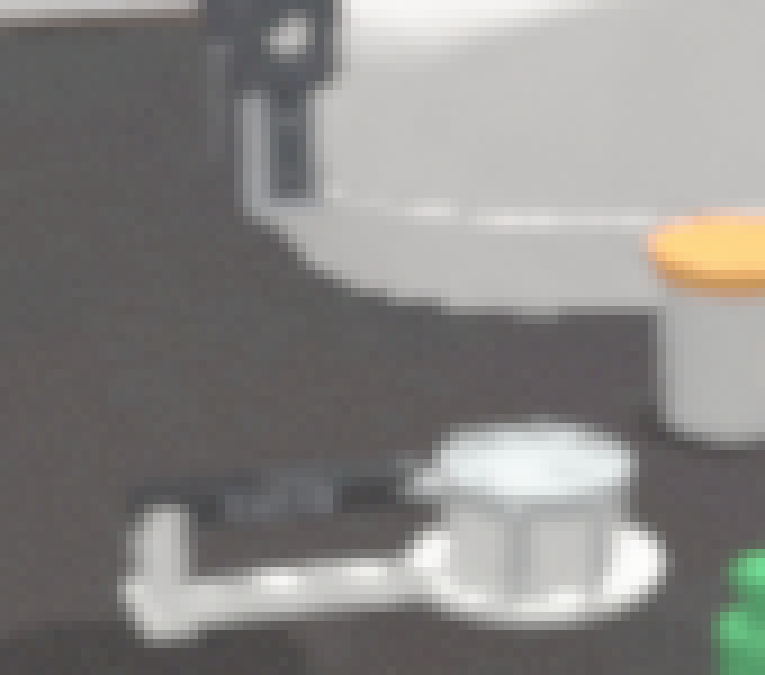

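View pics/d2.png

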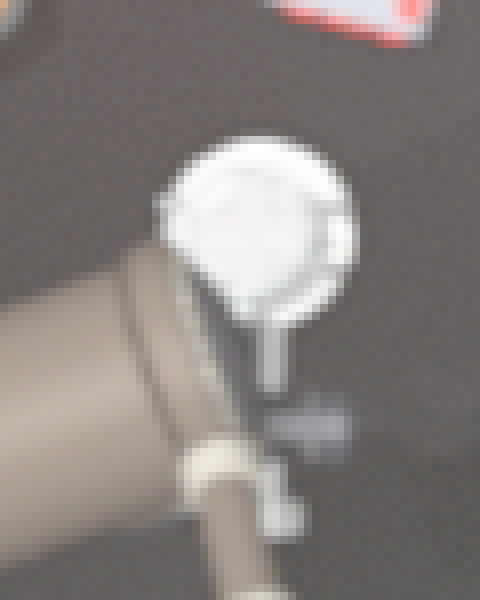

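```bash
python3 -m pendant '0.35 0.04 3 0 0 0 0.55;0 0 3 0 0 0 0.55;0 0 2 0 0 0 0.55;0 0 0 0 0 0 0.55;0 0 0 0 0 0 0.55;0 0 0 0 0 0 0.55'
python3 - <<'E'
from h import *
to([.4355,.225,.019],np.pi/2+.005); p=mean(2)
S=avg('side',2);T=avg('top',2)
g=lambda z:np.clip((z.astype(float)/255)**.5*255,0,255).astype(np.uint8)
cv2.imwrite('pics/d3.png',g(zoom(S,225,150,85,60,9)))
E
```

```text
time_s: 14.85
ee_pos: [0.4352, 0.2252, 0.0558]
tool_rot: [0.001, -0.002, 1.0, 0.001]
force: [0.1, -0.4, 0.1]
grip_width: 0.552
t 14.85 p [0.4352 0.2252 0.0558] tooly 90.28 w 0.552 F [ 0.1 -0.4  0.1]
d cm [-0.02 -0.02  3.68] |d| 3.68
rot deg [ 0.06  0.15 -0.01]
mean [0.4353 0.2253 0.056 ] std [0. 0. 0.]
```

View pics/d3.png

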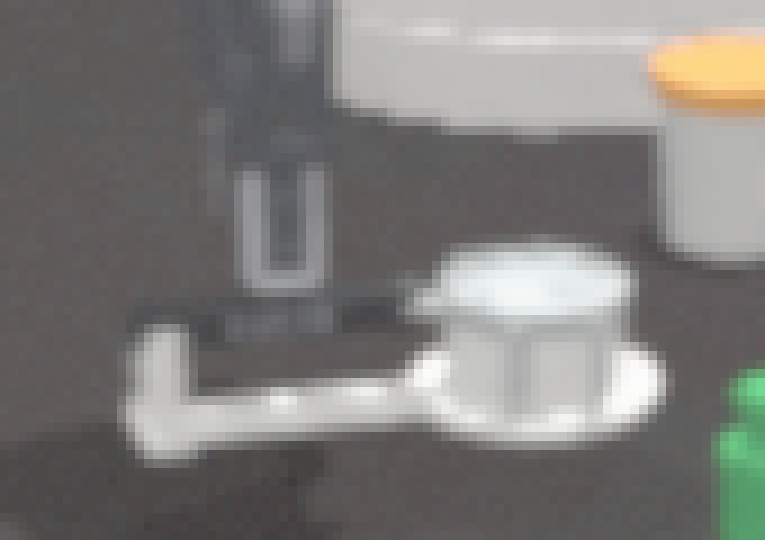

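```bash
python3 -m pendant '-0.05 0 2 0 0 0 0.55;0 0 1.7 0 0 0 0.55;0 0 0 0 0 0 0.55;0 0 0 0 0 0 0.4;0 0 0 0 0 0 0.3;0 0 0 0 0 0 0.2;0 0 0 0 0 0 0.1;0 0 0 0 0 0 0;0 0 0 0 0 0 0;0 0 0 0 0 0 0;0 0 0 0 0 0 0'
python3 - <<'E'
from h import *
to([.436,.225,.019],np.pi/2+.005)
S=avg('side',2);T=avg('top',2)
g=lambda z:np.clip((z.astype(float)/255)**.5*255,0,255).astype(np.uint8)
cv2.imwrite('pics/d4.png',g(zoom(S,225,150,85,60,9)))
E
```

```text
time_s: 16.25
ee_pos: [0.4354, 0.2252, 0.0186]
tool_rot: [0.001, -0.003, 1.0, 0.0]
force: [-2.1, 1.0, 5.7]
grip_width: 0.151
t 16.25 p [0.4354 0.2252 0.0186] tooly 90.29 w 0.151 F [-2.1  1.   5.7]
d cm [-0.06 -0.02 -0.04] |d| 0.08
rot deg [0.05 0.11 0.  ]
```

View pics/d4.png

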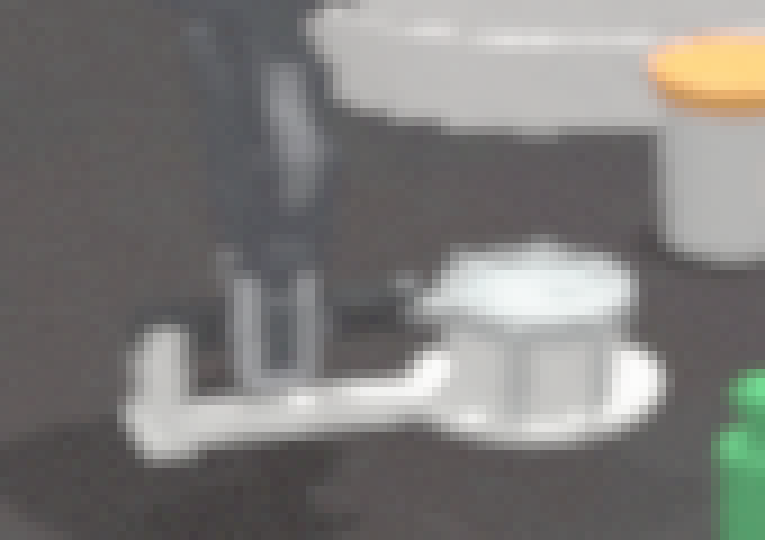

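```bash
python3 -m pendant '0 0 -0.5 0 0 0 0;0 0 -1 0 0 0 0;0 0 -2 0 0 0 0;0 0 -3 0 0 0 0;0 0 -4 0 0 0 0;0 0 -4 0 0 0 0;0 0 -2 0 0 0 0;0 0 0 0 0 0 0;0 0 0 0 0 0 0;0 0 0 0 0 0 0'
python3 - <<'E'
from h import *
to([.6,.2,.18],np.pi/2+.005); p=mean(2)
S=avg('side',2);T=avg('top',2)
g=lambda z:np.clip((z.astype(float)/255)**.5*255,0,255).astype(np.uint8)
cv2.imwrite('pics/e1.png',g(zoom(S,225,110,85,85,8)));cv2.imwrite('pics/e2.png',g(zoom(T,225,175,65,75,8)))
E
```

```text
time_s: 17.45
ee_pos: [0.4327, 0.2239, 0.1807]
tool_rot: [-0.002, -0.002, 1.0, -0.001]
force: [-0.2, -0.3, -0.8]
grip_width: 0.149
t 17.45 p [0.4327 0.2239 0.1807] tooly 90.27 w 0.149 F [-0.2 -0.3 -0.8]
d cm [-1.672e+01 -2.460e+00  1.000e-02] |d| 16.9
rot deg [-0.1  -0.21 -0.01]
mean [0.4328 0.2239 0.1805] std [0.0001 0.     0.    ]
```

View pics/e1.png

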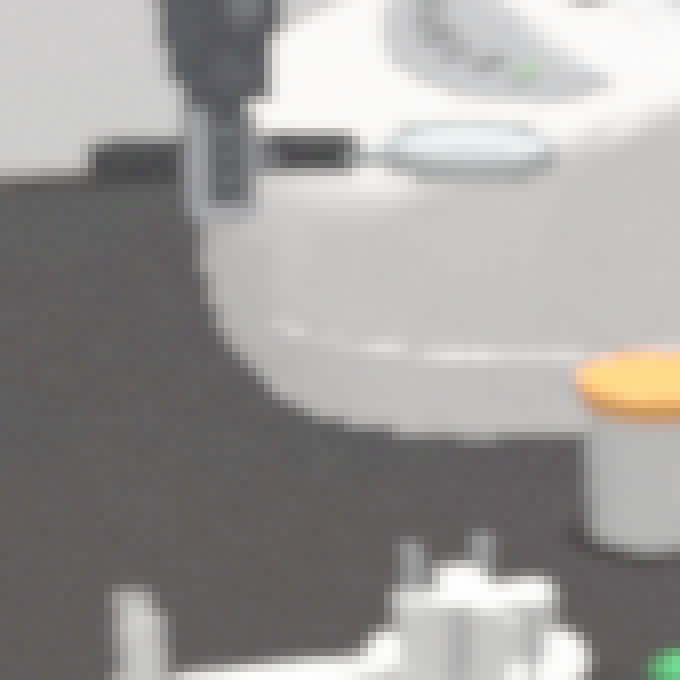

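View pics/e2.png

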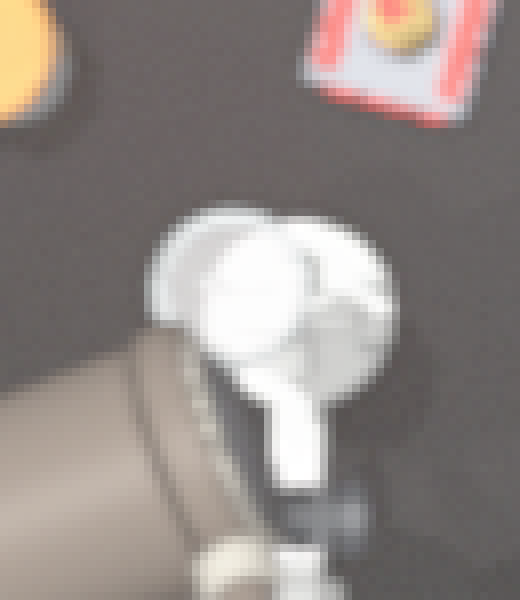

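Run:
```python
from h import *
p=mean(2); z8=lambda uv:((uv-[225,110]+.5)*8).round(1)
a=np.linspace(0,2*np.pi,361)
for dx in(.083,.085,.087):
    c=p+[dx,0.0004,.0164]
    u=z8(proj('side',np.r_[[c+[.03*np.cos(t),.03*np.sin(t),.005] for t in a],[c+[.03*np.cos(t),.03*np.sin(t),-.005] for t in a]]))
    print(dx,'ring cols',u[:,0].min(),u[:,0].max(),'rows',u[:,1].min(),u[:,1].max(),'handle top ends',z8(proj('side',[c+[-.038,-.007,.009],c+[-.13,-.007,.009]])).tolist(),'bottom',z8(proj('side',[c+[-.038,-.007,-.005],c+[-.13,-.007,-.005]])).tolist())
cx=p+[.085,.0004,.0164]; print('top lens', proj('top',cx))
```

```text
mean [0.4341 0.2245 0.1819] std [0.0001 0.     0.0001]
0.083 ring cols 377.8 553.0 rows 107.2 179.3 handle top ends [[361.0, 127.5], [88.1, 142.2]] bottom [[361.8, 168.0], [90.1, 183.6]]
0.085 ring cols 383.5 558.6 rows 106.9 178.9 handle top ends [[366.8, 127.2], [94.2, 141.9]] bottom [[367.5, 167.7], [96.2, 183.2]]
0.087 ring cols 389.2 564.3 rows 106.6 178.6 handle top ends [[372.6, 126.9], [100.2, 141.6]] bottom [[373.3, 167.4], [102.2, 182.9]]
top lens [[253.50273102 211.42838444]]
```

```bash
python3 - <<'E'
from h import *
to([.5717,-.196,.18],np.pi/2+.005)
E
python3 -m pendant '-0.6 -2 0 0 0 0 0;-1.2 -3.6 0 0 0 0 0;-1.2 -3.6 0 0 0 0 0;-1.2 -3.6 0 0 0 0 0;-1.2 -3.6 0 0 0 0 0;-1.2 -3.6 0 0 0 0 0;-1.2 -3.6 0 0 0 0 0;-1.2 -3.6 0 0 0 0 0;-1.2 -3.6 0 0 0 0 0;-1.2 -3.6 0 0 0 0 0;-1.2 -3.6 0 0 0 0 0;-1.2 -3.6 0 0 0 0 0;-0.2 -0.5 0 0 0 0 0;0 0 0 0 0 0 0;0 0 0 0 0 0 0;0 0 0 0 0 0 0;0 0 0 0 0 0 0'
python3 - <<'E'
from h import *
to([.5717,-.196,.0836],np.pi/2+.005); p=mean(2)
S=avg('side',2);T=avg('top',2);cv2.imwrite('pics/S6.png',S);cv2.imwrite('pics/T6.png',T)
cv2.imwrite('pics/f1.png',zoom(S,340,140,95,120,6));cv2.imwrite('pics/f2.png',zoom(T,355,135,70,75,8))
E
```

```text
t 17.85 p [0.4341 0.2246 0.182 ] tooly 90.28 w 0.154 F [ 0.1 -0.5 -1.1]
d cm [-13.55 -42.12   0.2 ] |d| 44.25
rot deg [-0.02 -0.06 -0.01]
time_s: 19.55
ee_pos: [0.5761, -0.1943, 0.1824]
tool_rot: [-0.0, -0.003, 1.0, 0.0]
force: [0.5, -0.1, -0.3]
grip_width: 0.155
t 19.55 p [ 0.5761 -0.1943  0.1824] tooly 90.37 w 0.155 F [ 0.5 -0.1 -0.3]
d cm [ 0.44 -0.17  9.88] |d| 9.9
rot deg [ 0.02 -0.03  0.08]
mean [ 0.5763 -0.1946  0.1826] std [0.     0.0001 0.    ]
```

View pics/f1.png

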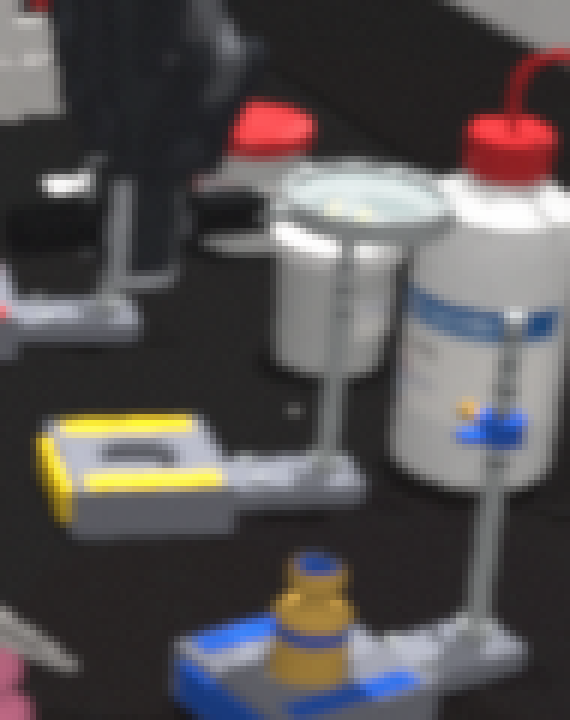

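View pics/f2.png

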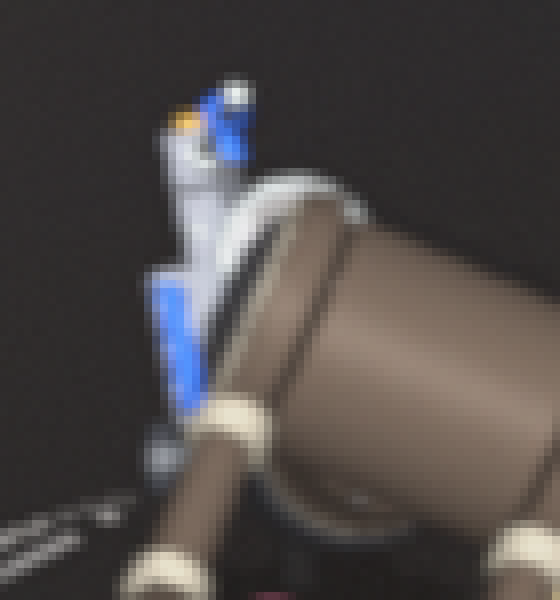

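```bash
python3 -m pendant '0.22 -0.1 2 0 0 0 0;0.22 -0.07 2 0 0 0 0;0 0 2 0 0 0 0;0 0 2 0 0 0 0;0 0 1 0 0 0 0;0 0 0 0 0 0 0;0 0 0 0 0 0 0;0 0 0 0 0 0 0;0 0 0 0 0 0 0;0 0 0 0 0 0 0'
python3 - <<'E'
from h import *
p=mean(2);to([.5717,-.196,.0836],np.pi/2+.005)
S=avg('side',3);T=avg('top',2);cv2.imwrite('pics/S7.png',S)
cv2.imwrite('pics/f3.png',zoom(S,350,185,90,80,8));cv2.imwrite('pics/f4.png',zoom(T,355,135,70,75,8))
z=lambda uv:((uv-[350,185]+.5)*8).round(1)
a=np.linspace(0,2*np.pi,361); c=p+[.0845,.0004,.0164]
for h in(.005,-.005):
    u=z(proj('side',[c+[.03*np.cos(t),.03*np.sin(t),h] for t in a])); print(h,u.min(0),u.max(0))
m=np.array([.6562,-.1957])+.063*np.array([np.cos(.183),np.sin(.183)])
for h in(.096,.1,.104): print(h,z(proj('side',[*m,h])))
E
```

```text
time_s: 20.85
ee_pos: [0.5726, -0.1976, 0.0935]
tool_rot: [0.001, -0.002, 1.0, -0.0]
force: [0.4, -0.8, -0.6]
grip_width: 0.15
mean [ 0.5724 -0.1975  0.0932] std [0.0001 0.     0.0001]
t 20.95 p [ 0.5723 -0.1975  0.093 ] tooly 90.27 w 0.156 F [-0.4 -0.3 -0.4]
d cm [0.06 0.15 0.94] |d| 0.96
rot deg [-0.02  0.05 -0.01]
0.005 [253.  170.7] [483.8 266.4]
-0.005 [250.1 204.3] [479.8 301.6]
0.096 [[542.9 235.7]]
0.1 [[544.6 222.4]]
0.104 [[546.2 209.1]]
```

View pics/f3.png

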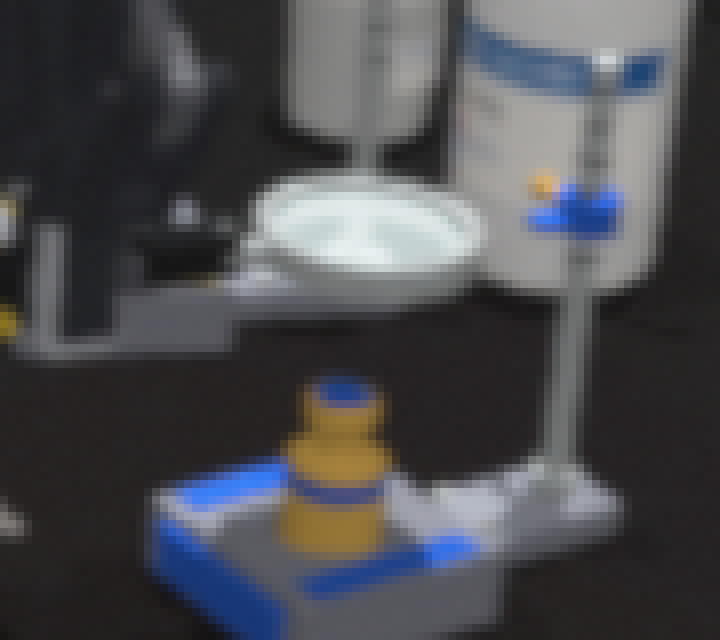

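View pics/f4.png

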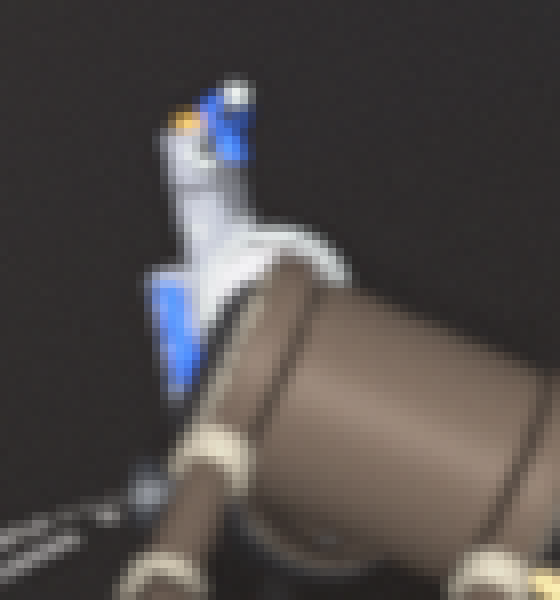

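Run:
```python
from h import *
print(tri((416,211.8),(384.2,154.3)))
m=np.array([.6562,-.1957])+.063*np.array([np.cos(.183),np.sin(.183)]);print(m,proj('top',[*m,.1]),proj('side',[*m,.1]))
pst=np.array([.6562,-.1957])+.082*np.array([np.cos(.183),np.sin(.183)])
for h in(.096,.1,.104,.144): print(h,((proj('side',[*pst,h])-[350,185]+.5)*8).round(1))
```

```text
(array([ 0.71819009, -0.18206168,  0.10054465]), array([ 0.00239391, -0.00028155, -0.00107728,  0.00214075]))
[ 0.71814804 -0.18423524] [[384.51427585 155.00785288]] [[417.5722643  212.30419537]]
0.096 [[597.1 223.2]]
0.1 [[598.8 210. ]]
0.104 [[600.5 196.7]]
0.144 [[617.9  61.8]]
```

```bash
python3 -m pendant '0.08 0.15 0.4 0 0 0 0;0 0 0.5 0 0 0 0;0 0 0 0 0 0 0;0 0 0 0 0 0 0;0 0 0 0 0 0 0;0 0 0 0 0 0 0'
python3 - <<'E'
from h import *
p=mean(3);to([.5715,-.196,.0838],np.pi/2+.005)
S=avg('side',3);cv2.imwrite('pics/S8.png',S)
cv2.imwrite('pics/f5.png',zoom(S,350,185,90,80,8))
z=lambda uv:((uv-[350,185]+.5)*8).round(1)
a=np.linspace(0,2*np.pi,361); c=p+[.0845,.0004,.0164]; print('lens',c)
for h in(.005,-.005):
    u=z(proj('side',[c+[.03*np.cos(t),.03*np.sin(t),h] for t in a])); print(h,u.min(0),u.max(0))
print('dot',z(proj('side',[.6562,-.1957,.062])),'TCP tip',z(proj('side',p)))
E
```

```text
time_s: 21.8
ee_pos: [0.5714, -0.196, 0.0836]
tool_rot: [0.0, -0.002, 1.0, -0.0]
force: [0.0, -0.2, -0.8]
grip_width: 0.148
mean [ 0.5714 -0.1959  0.0836] std [0. 0. 0.]
t 21.95 p [ 0.5714 -0.196   0.0837] tooly 90.27 w 0.151 F [-0.2 -0.2 -0.5]
d cm [-0.01 -0.   -0.01] |d| 0.02
rot deg [-0.01  0.02 -0.01]
lens [ 0.65585662 -0.19554317  0.10003721]
0.005 [244.1 200.8] [473.6 297.8]
-0.005 [241.1 234.1] [469.7 332.7]
dot [[345.2 392.8]] TCP tip [[ 57.7 358.6]]
```

View pics/f5.png

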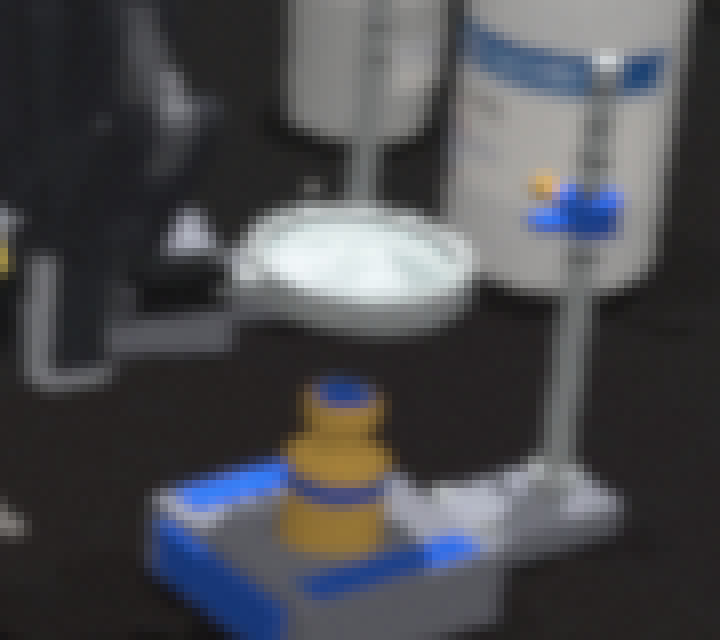

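```bash
python3 -m pendant '0 0 0 0 0 0 0;0 0 0 0 0 0 0;0 0 0 0 0 0 0;0 0 0 0 0 0 0;0 0 0 0 0 0 0;0 0 0 0 0 0 0;0 0 0 0 0 0 0;0 0 0 0 0 0 0;0 0 0 0 0 0 0;0 0 0 0 0 0 0;0 0 0 0 0 0 0;0 0 0 0 0 0 0'
python3 - <<'E'
from h import *
mean(2); print(arm.finish_job())
E
```

```text
time_s: 23.3
ee_pos: [0.5712, -0.1959, 0.0835]
tool_rot: [-0.0, -0.002, 1.0, 0.0]
force: [-0.7, 0.2, -0.4]
grip_width: 0.15
mean [ 0.5712 -0.1959  0.0835] std [0. 0. 0.]
the job is handed in; nothing more can be done
None
```

I put the blue-banded weight down in the blue nest's well and let go of it. I then lifted the loupe from its rest by the handle, held it over that weight and handed the job in at about 23 s, still holding it.

**Weight:** the last side picture shows it upright and fully down. Its top dot is within about half a pixel of where a seated weight would appear.

**Lens:** its centre is at about (0.656, −0.196, 0.100) m, against a well axis at about (0.656, −0.196). The loupe is level, and the ring's outline matched the prediction to within a pixel.

**Pointer height:** my estimates of the blue pointer's height ran from 0.099 to 0.101 m. It did not visibly move in the side pictures.

**Other checks:** no unexpected forces showed, and the grip was steady at the end.

- **Disagreements:** the two cameras differed by 2–5 mm on absolute positions, so I relied on positions relative to the robot and in the side view.
- **Not confirmed:** the arm blocked the top view over the nest, so I could not check the centring there. I also did not re-measure the red weight, cup, tape or pen at the end.

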